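# Feel for the hidden catch of the grooming box

## Robot

A 6-joint arm with a two-finger parallel gripper is mounted at the origin on the work surface. World frame = base frame: x ahead of the robot, y to its left, z up, the work surface at z = 0. Lengths are in mm, angles in rad, forces in N, time in s.
With the tool pointing down it reaches from about 275 to 1000 mm from the base axis. Payload 8.4 kg.
Tool frame: the origin (TCP) lies midway between the tips of the shut fingers; the grasp point (between the pads) lies r.grasp_offset behind it (r.grasp_offset is the distance from the TCP to the grasp point, in mm); z points along the fingers, y is the direction in which the jaws open and shut (so a half turn about z gives the same grasp; the last joint's range is limited). The gripper opens to 85 mm and grips with 20 to 120 N. Pads are 22 mm wide; open, the fingers measure 114 mm over their backs; the gripper's body (76 mm by 85 mm) begins 54 mm behind the grasp point. The pads swing forward as they close: fully open they stand 13 mm farther back than shut.
Start: joints at [1.143, 0.353, 1.633, -0, 1.155, -0.002], TCP at [258.155, 569.196, 231.281] pointing down, gripper open.
Joint ranges: [-2.63, 2.63], [-0.92, 2.1], [0.06, 2.66], [-1.3, 4.44], [0, 2.69], [-3.02, 3.02]. Speed limits (rad/s): [2.22, 2.22, 2.79, 3.14, 3.14, 3.14].

## Interface

Orientations are given as [roll, pitch, yaw] about the fixed x, y, z axes, in that order (R = Rz(yaw) Ry(pitch) Rx(roll)).
In Python, from rig import r gives the robot as it stands.
- The arm moves only by the tool jog_arm, never from a script. Its argument "series" is a list that holds one entry, the list of rows, each a list of 7 numbers: the shift along the tool's x, y, z in cm, then the turn, a rotation vector about the tool's x, y, z in degrees, then the finger opening in cm, from 0 to 8.54. A call has 1 to 5 rows; each row is the pose to reach, as a shift and turn from the pose commanded when the call began, along the tool's axes at that moment; what a row does not reach only later rows make up. A row lasts 1/8 s, in which the tool goes at most 62.5 mm and 10.7 degrees, less where a joint would pass 70% of its speed; a pose out of reach is approached as far as the arm can. A call with a gripper value outside its range is refused whole. The fingers move at their own pace and stop on an object; "newtons" is the grip in N (left out, the last holds). Time passes only in rows, so rows that repeat a pose let the fingers close. It gives the time, the measured TCP pose, the force and the opening at its end, in the units of the state.
- r.sense(): the state, without advancing time (a new reading comes with each control period).
- r.grab_frame(name): name is "side" or "top"; returns the picture (480x640x3 uint8, red, green, blue); there is no depth.
- r.calibration(name): a dict with "mtx" (3x3 intrinsics, pixels), "origin" and "attitude" of the camera in the world. Camera axes: x right, y down, z forward; pixel columns grow to the right and rows downward; lengths in mm; the calibration is good to about 2 mm. A picture is of the moment at which its call begins. calibration takes no time and is no camera call.
- r.sign_off(): hands the job in, once; it reports no verdict.
The state is a dict: "clock": time; "qpos": joint angles; "qvel": joint speeds; "joint_efforts": joint torques, N m; "eef_pos": TCP position; "tcp_rot": TCP orientation; "contact_force": force on the tool from outside, world axes, zero at the start; "wrist_torque": the same for the moment, N m; "opening": opening from 0.0 (shut) to 1.0 (fully open).
Only numpy, scipy, OpenCV 4.12 (cv2) and the standard library are available. Lean on these libraries where they do the work, as an engineer would, in place of code of your own. Each camera call takes 0.05 s, during which the arm holds its last target.

## Task

The dog-proof grooming box on the bench has a hidden push-catch: one of the four sunk square panels in its front rail gives way when pressed, the other three are solid. Feel over the panels with the closed fingertips until you find the one that gives, press it fully in so that the lid pops ajar by itself, then move clear. Do not touch the lid, and leave the bowl, the comb and the bottle where they are.

Things in the scene. Friction and masses are not known exactly. Their poses are not given: they have to be found in the camera images.
- box: White-painted box fixed on the bench, 220 mm (its x) by 330 mm (its y), 90 mm high. Origin: centre of its underside; z up, its -x side towards the robot, turned up to 0.45 rad. Its front rail is a flat strip from x = -110 to -12 mm, top 90 mm above the bench, with four panels in it (see row). The lid lies behind it, from x = -10 to 108 mm.
- row (a point): Middle of the row of four look-alike square wooden panels, on their top level (88 mm above the bench, sunk 2 mm into the rail); axes as the box. Panels are 60 mm wide in 62 mm openings, with centres at y = -111, -37, 37 and 111 mm from here, x = 0. One, a different one each time, is the catch; three are rigid. Nothing shows which: press each in turn. Shut fingertips fit in.
- catch (a joint): How far the catch panel is pushed in: 0 as found (its top 2 mm below the rail), 0.008 m fully in. It slides straight down, resists with 3 to 5 N at slow speed all the way, then meets a hard stop. It has no return spring: it stays where it is left.
- lid: White-painted lid, 118 mm (x) by 330 mm (y), 8 mm thick, top level with the rail when shut. Origin: middle of its hinge line at the box's far edge (box frame x = 108, y = 0, z = 82 mm). The catch drives it: it tips open about its y axis in step with the catch, to 0.35 rad (20 degrees) when that is fully in, front edge then 40 mm above the rail, and stays ajar.
- bowl: Bystander: loose grey bowl, 120 mm across, 55 mm high, beside the box's +y end. Origin: centre of its underside.
- comb: Bystander: loose rake comb with a black handle and a steel head, about 155 mm long, 75 mm wide, 16 mm high, lying beside the box's -y end. Origin: on its underside, near the head.
- bottle: Bystander: loose white bottle, 54 mm across, 140 mm high, standing behind the box's far side. Origin: centre of its underside.

How it is judged (in metres and radians):
At the end, for the whole second after the job is handed in: The catch is pushed in by at least 6.5 of its 8 mm, the lid stands ajar by 0.27 to 0.42 rad and is at rest, the bowl, comb and bottle are within 30 mm of where they were, and the bottle stands upright (value of joint catch above 0.0065 m and angle between lid's own z axis and vertical between 0.27 and 0.42 rad and angular speed of lid below 0.05 rad/s and distance of each of bowl, comb, bottle from where it was at the start of the episode below 0.03 m and angle between bottle's own z axis and vertical below 0.2 rad); the robot touches nothing.
It fails at once if the robot pushes on or lifts the lid (more than 2 N) (contact force between any of the fingers, the arm and lid above 2 N).
It fails at once if the bowl, comb or bottle is moved more than 30 mm, lifted or carried (not (distance of bowl from where it was at the start of the episode below 0.03 m) or not (distance of comb from where it was at the start of the episode below 0.03 m) or not (distance of bottle from where it was at the start of the episode below 0.03 m)).
It also fails if it takes over 48 s, if anything falls off the work surface, if the arm or the gripper's body presses on something with over 40 N, if the wrist force passes 120 N, or if a joint passes its speed limit or range.

## Working session

There is one attempt and no reset: what is moved stays moved. The work goes in short steps, Python scripts to look and compute and a tool call to move; the robot and the scene stay as the last step left them, time stands still between calls to the robot, and variables do not carry over. Pictures are saved under pics/ and viewed, and the job is handed in when it is done.

Besides the shell and the picture viewer there is one more tool, called after "Emit:" as name([rows], argument=value, ...), one row to a line, values as JSON. jog_arm: Moves the arm, as the interface text tells. Its arguments: {"type":"object","properties":{"series":{"type":"array","items":{"type":"array","items":{"type":"array","items":{"type":"number"}}}},"newtons":{"type":"number"}},"required":["series"]}

```bash
ls; mkdir -p pics
python3 - <<'E'
from rig import r
import cv2
print(r.sense(), r.grasp_offset)
for n in("side","top"):
    c=r.calibration(n);print(n,c)
    cv2.imwrite(f"pics/{n}0.png",r.grab_frame(n)[:,:,::-1])
E
```

```text
pics
{'clock': 0.0, 'qpos': array([ 1.14257544e+00,  3.53648309e-01,  1.63416223e+00, -1.87667865e-05,
        1.15519262e+00, -2.35110118e-03]), 'qvel': array([ 3.57219000e-05, -1.32642608e-04,  1.34264789e-03,  9.81938256e-04,
        7.95779157e-04,  4.34137251e-04]), 'joint_efforts': array([ 2.92840123e-03, -6.05245614e+01, -3.42076600e+01,  2.74258873e-04,
        9.23670188e-03,  1.93565526e-06]), 'eef_pos': array([257.96951737, 568.73888715, 230.54956007]), 'tcp_rot': array([-3.14018212e+00,  1.38422470e-05,  2.71573046e+00]), 'contact_force': array([ 0.22412438, -0.31006139, -0.87937354]), 'wrist_torque': array([0.02975653, 0.06667221, 0.00170603]), 'opening': 1.0011208184841958} 18.700000000000003
side {'mtx': array([[511.89920946,   0.        , 325.79767584],
       [  0.        , 511.89920946, 239.83010462],
       [  0.        ,   0.        ,   1.        ]]), 'origin': array([520.97283134, 756.18056881, 631.99984674]), 'attitude': array([-2.20958672,  0.00655389, -2.95003334])}
top {'mtx': array([[604.89976437,   0.        , 330.02476866],
       [  0.        , 604.89976437, 229.21464694],
       [  0.        ,   0.        ,   1.        ]]), 'origin': array([ 434.01058737,   48.22042335, 1379.29206732]), 'attitude': array([-2.96484552e+00,  2.88358799e-03, -1.54362414e+00])}
```

View pics/top0.png

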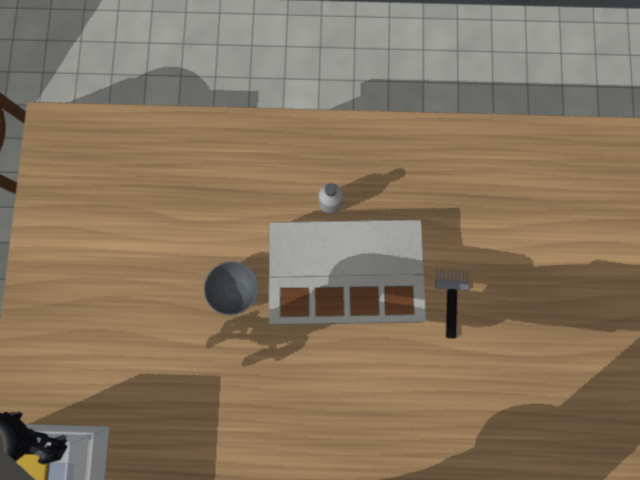

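View pics/side0.png

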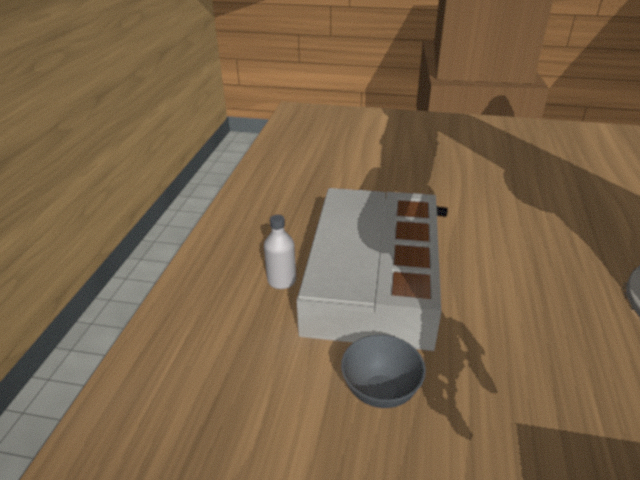

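The top view shows the four panels at about (294,302), (329,301), (364,301) and (399,300). The bowl is at (231,288), the bottle at (330,197) and the comb at (452,300). The side view shows the same panels at x≈412, y≈209 to 285. Next I segment the panels and triangulate them.

```bash
cat > h.py <<'E'
import numpy as np,cv2
from scipy.spatial.transform import Rotation as R
from rig import r
def ray(n,uv):
    c=r.calibration(n);K=c["mtx"];d=np.linalg.inv(K)@[uv[0],uv[1],1]
    return c["origin"],R.from_euler("xyz",c["attitude"]).as_matrix()@d
def plane(n,uv,z):
    o,d=ray(n,uv);return o+d*(z-o[2])/d[2]
def tri(a,b):
    (o1,d1),(o2,d2)=ray("top",a),ray("side",b)
    s=np.linalg.lstsq(np.c_[d1,-d2],o2-o1,rcond=None)[0]
    p,q=o1+s[0]*d1,o2+s[1]*d2
    return (p+q)/2,np.linalg.norm(p-q)
E
python3 - <<'E'
from h import *
P={}
for n,roi in(("top",(275,280,420,322)),("side",(385,195,436,305))):
    im=cv2.imread(f"pics/{n}0.png");b,g,rr=[im[:,:,i].astype(int) for i in range(3)]
    m=((rr-b>25)&(rr<175)).astype(np.uint8)*255
    z=np.zeros_like(m);x0,y0,x1,y1=roi;z[y0:y1,x0:x1]=m[y0:y1,x0:x1]
    cs,_=cv2.findContours(z,0,2)
    L=[]
    for c in cs:
        if cv2.contourArea(c)>150:
            q=cv2.boxPoints(cv2.minAreaRect(c)) if n=="top" else None
            hull=cv2.convexHull(c)
            ap=cv2.approxPolyN(hull,4)[0] if hasattr(cv2,"approxPolyN") else None
            ap=ap.reshape(-1,2).astype(float)
            # intersection of diagonals
            a,b2,c2,d2=ap; l=np.cross(np.cross([*a,1],[*c2,1]),np.cross([*b2,1],[*d2,1]));ctr=l[:2]/l[2]
            L.append(ctr);print(n,cv2.contourArea(c),ctr.round(1),ap.round().tolist())
    P[n]=sorted(L,key=lambda p:p[0] if n=="top" else -p[1])
T=[]
for a,b in zip(P["top"],P["side"]):
    p,e=tri(a,b);t=plane("top",a,88);s=plane("side",b,88);print(p.round(1),round(e,1),t.round(1),s.round(1));T.append((t+s)/2)
T=np.array(T);print("mid",T.mean(0),"spacing",np.linalg.norm(np.diff(T,axis=0),axis=1))
d=T[0]-T[3];print("yaw",np.arctan2(-d[0],d[1]))
E
```

```text
top 705.0 [329.2 301.2] [[342.0, 288.0], [343.0, 315.0], [316.0, 315.0], [316.0, 288.0]]
top 727.5 [294.5 302. ] [[308.0, 288.0], [308.0, 315.0], [281.0, 316.0], [280.0, 288.0]]
top 713.5 [398.7 300.3] [[412.0, 287.0], [413.0, 314.0], [385.0, 314.0], [385.0, 287.0]]
top 700.5 [364.  300.5] [[377.0, 287.0], [378.0, 314.0], [351.0, 314.0], [350.0, 287.0]]
side 806.0 [411.2 284.6] [[429.0, 275.0], [429.0, 298.0], [392.0, 295.0], [393.0, 271.0]]
side 617.0 [411.6 256.2] [[429.0, 247.0], [429.0, 268.0], [395.0, 265.0], [395.0, 245.0]]
side 498.0 [412.1 230.7] [[428.0, 224.0], [428.0, 241.0], [395.0, 238.0], [397.0, 221.0]]
side 412.5 [411.5 208.5] [[427.0, 201.0], [427.0, 217.0], [398.0, 215.0], [398.0, 201.0]]
[506.5 129.3  86.9] 1.9 [505.5 129.3  88. ] [507.5 130.5  88. ]
[510.1  55.6  86.7] 1.9 [509.1  55.6  88. ] [511.1  57.2  88. ]
[513.6 -18.1  87.9] 1.9 [512.7 -18.1  88. ] [514.5 -18.1  88. ]
[517.5 -91.9  88.2] 4.7 [515.2 -91.8  88. ] [519.9 -92.6  88. ]
mid [511.94194475  19.00461347  88.        ] spacing [73.57851106 74.59357638 74.20598197]
yaw 0.04955089913321123
```

Triangulated panel height is 87 to 88 mm, the yaw is about 0.05 rad, and the row middle is at about (512, 19). I'll write a helper that converts a world target into a tool-frame shift.

```bash
cat >> h.py <<'E'
PAN=[np.array([511.9,19.0])+y*np.array([-np.sin(.0495),np.cos(.0495)])-8*np.array([np.cos(.0495),np.sin(.0495)]) for y in(111,37,-37,-111)]
def to(xy,z,yaw=np.pi+.05):
    s=r.sense();A=R.from_euler("xyz",s["tcp_rot"]);B=R.from_euler("xyz",[np.pi,0,yaw])
    return (A.inv().apply(np.r_[xy,z]-s["eef_pos"])/10).round(2),np.degrees((A.inv()*B).as_rotvec()).round(1)
E
python3 -c "
from h import *
print(PAN);print(to(PAN[0],150))"
```

```text
[array([498.41754254, 129.46820059]), array([502.07904685,  55.55884133]), array([505.74055115, -18.35051793]), array([509.40205546, -92.25987719])]
(array([-40.05, -30.07,   8.1 ]), array([ -0.1,  -0. , -27.3]))
```

Emit:
jog_arm([
  [[-5, -3.8, 0, 0, 0, -5, 0], [-10, -7.5, 0, 0, 0, -10, 0], [-15, -11.3, 0, 0, 0, -15, 0], [-20, -15, 0, 0, 0, -21, 0], [-24, -18, 0, 0, 0, -27.3, 0]],
], newtons=40)

```text
clock: 0.72
eef_pos: [402.9, 303.9, 231.2]
tcp_rot: [-3.141, -0.0, -3.088]
contact_force: [-0.2, 0.4, 0.4]
opening: 0.002
```

```bash
python3 -c "
from h import *
print(to(PAN[0],150))"
```

```text
(array([ -8.6 , -17.93,   8.12]), array([-0. , -0. ,  0.2]))
```

Emit:
jog_arm([
  [[-2.5, -5, 2, 0, 0, 0.2, 0], [-5, -10, 4, 0, 0, 0.2, 0], [-7, -15, 6, 0, 0, 0.2, 0], [-8.6, -17.9, 8.1, 0, 0, 0.2, 0], [-8.6, -17.9, 8.1, 0, 0, 0.2, 0]],
])

```text
clock: 1.35
eef_pos: [497.0, 129.6, 148.6]
tcp_rot: [-3.141, -0.003, -3.097]
contact_force: [-0.0, 1.7, 0.1]
opening: -0.001
```

```bash
python3 -c "
from h import *
print(to(PAN[0],100))
cv2.imwrite('pics/top1.png',r.grab_frame('top')[150:380,150:500,::-1])
cv2.imwrite('pics/side1.png',r.grab_frame('side')[:,:,::-1])
print(r.sense()['contact_force'])"
```

```text
(array([-0.16, -0.02,  4.86]), array([-0.1, -0.2, -0.3]))
[-0.08670475 -0.20997251  0.13309802]
```

View pics/side1.png

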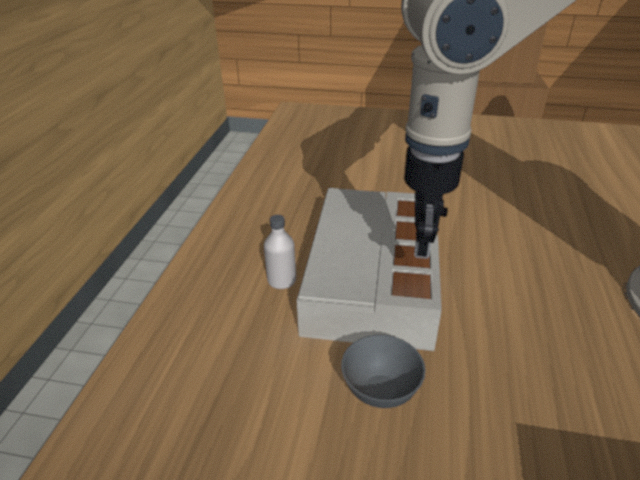

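The shut fingertips show at (423,253), about 60 mm above the first panel and well clear of the bowl and lid. Next I descend and press gently.

Emit:
jog_arm([
  [[0, 0, 2.5, 0, 0, 0, 0], [0, 0, 4.5, 0, 0, 0, 0], [0, 0, 5.3, 0, 0, 0, 0], [0, 0, 5.6, 0, 0, 0, 0], [0, 0, 5.6, 0, 0, 0, 0]],
])

```text
clock: 2.08
eef_pos: [497.6, 132.2, 94.8]
tcp_rot: [3.141, 0.001, -3.094]
contact_force: [-0.9, 0.0, -0.2]
opening: -0.002
```

Emit:
jog_arm([
  [[0, 0, 0.15, 0, 0, 0, 0], [0, 0, 0.3, 0, 0, 0, 0], [0, 0, 0.4, 0, 0, 0, 0], [0, 0, 0.5, 0, 0, 0, 0], [0, 0, 0.5, 0, 0, 0, 0]],
])

```text
clock: 2.7
eef_pos: [497.3, 131.7, 89.2]
tcp_rot: [-3.142, -0.0, -3.095]
contact_force: [-0.4, 0.5, 0.3]
opening: 0.001
```

Emit:
jog_arm([
  [[0, 0, 0.1, 0, 0, 0, 0], [0, 0, 0.2, 0, 0, 0, 0], [0, 0, 0.3, 0, 0, 0, 0], [0, 0, 0.3, 0, 0, 0, 0]],
])

```text
clock: 3.2
eef_pos: [497.4, 131.8, 88.0]
tcp_rot: [3.142, 0.0, -3.094]
contact_force: [-7.7, -2.4, 24.4]
opening: -0.002
```

Panel 1 is solid: 24 N at z = 88.0. I lift and go to panel 2.

Emit:
jog_arm([
  [[0, 0, -1.5, 0, 0, 0, 0], [0, 0, -2.3, 0, 0, 0, 0], [0, -4, -2.3, 0, 0, 0, 0], [0, -7.6, -2.3, 0, 0, 0, 0], [0, -7.6, -2.3, 0, 0, 0, 0]],
])

```text
clock: 3.82
eef_pos: [500.9, 54.1, 109.4]
tcp_rot: [-3.141, -0.0, -3.097]
contact_force: [-0.5, 0.8, 0.1]
opening: -0.001
```

```bash
python3 -c "
from h import *
print(to(PAN[1],90))"
```

```text
(array([-0.12,  0.14,  1.94]), array([-0. , -0. , -0.3]))
```

Emit:
jog_arm([
  [[-0.1, 0.1, 1.0, 0, 0, -0.3, 0], [-0.1, 0.1, 1.7, 0, 0, -0.3, 0], [-0.1, 0.1, 1.9, 0, 0, -0.3, 0], [-0.1, 0.1, 2.0, 0, 0, -0.3, 0], [-0.1, 0.1, 2.0, 0, 0, -0.3, 0]],
])

```text
clock: 4.45
eef_pos: [501.9, 57.1, 89.3]
tcp_rot: [-3.142, -0.0, -3.089]
contact_force: [0.1, 0.2, 0.5]
opening: 0.001
```

Emit:
jog_arm([
  [[0, 0, 0.1, 0, 0, 0, 0], [0, 0, 0.2, 0, 0, 0, 0], [0, 0, 0.3, 0, 0, 0, 0], [0, 0, 0.3, 0, 0, 0, 0]],
])

```text
clock: 4.95
eef_pos: [502.1, 56.9, 88.0]
tcp_rot: [3.141, 0.001, -3.089]
contact_force: [-7.2, 0.3, 22.8]
opening: -0.003
```

Panel 2 is solid as well: 23 N at z = 88.0. On to panel 3.

Emit:
jog_arm([
  [[0, 0, -1.5, 0, 0, 0, 0], [0, 0, -2.3, 0, 0, 0, 0], [0, -4, -2.3, 0, 0, 0, 0], [0, -7.5, -2.3, 0, 0, 0, 0], [0, -7.5, -2.3, 0, 0, 0, 0]],
])

```text
clock: 5.58
eef_pos: [506.0, -19.7, 109.6]
tcp_rot: [-3.141, 0.001, -3.092]
contact_force: [-0.3, 0.0, 0.3]
opening: -0.0
```

```bash
python3 -c "
from h import *
print(to(PAN[2],90))"
```

```text
(array([0.02, 0.14, 1.96]), array([-0.,  0., -0.]))
```

Emit:
jog_arm([
  [[0, 0, 1.0, 0, 0, 0, 0], [0, 0, 1.7, 0, 0, 0, 0], [0, 0, 1.9, 0, 0, 0, 0], [0, 0, 2.0, 0, 0, 0, 0], [0, 0, 2.0, 0, 0, 0, 0]],
])

```text
clock: 6.2
eef_pos: [505.8, -17.8, 89.3]
tcp_rot: [3.142, 0.0, -3.089]
contact_force: [0.4, -0.6, 0.3]
opening: 0.001
```

Emit:
jog_arm([
  [[0, 0, 0.1, 0, 0, 0, 0], [0, 0, 0.2, 0, 0, 0, 0], [0, 0, 0.3, 0, 0, 0, 0], [0, 0, 0.3, 0, 0, 0, 0]],
])

```text
clock: 6.7
eef_pos: [506.0, -18.0, 86.4]
tcp_rot: [3.142, 0.0, -3.089]
contact_force: [0.6, 0.5, 2.0]
opening: -0.0
```

Panel 3 gives: z = 86.4 with only 2 N. I press on slowly towards z = 80.

Emit:
jog_arm([
  [[0, 0, 0.1, 0, 0, 0, 0], [0, 0, 0.2, 0, 0, 0, 0], [0, 0, 0.3, 0, 0, 0, 0], [0, 0, 0.4, 0, 0, 0, 0], [0, 0, 0.4, 0, 0, 0, 0]],
])

```text
clock: 7.32
eef_pos: [505.9, -18.1, 82.2]
tcp_rot: [-3.142, 0.0, -3.089]
contact_force: [0.5, 0.7, 0.9]
opening: -0.001
```

Emit:
jog_arm([
  [[0, 0, 0.1, 0, 0, 0, 0], [0, 0, 0.2, 0, 0, 0, 0], [0, 0, 0.3, 0, 0, 0, 0], [0, 0, 0.35, 0, 0, 0, 0], [0, 0, 0.35, 0, 0, 0, 0]],
])

```text
clock: 7.95
eef_pos: [505.9, -18.1, 79.9]
tcp_rot: [-3.142, 0.0, -3.089]
contact_force: [-4.7, 0.2, 19.2]
opening: 0.003
```

It met the hard stop at z = 79.9 with 19 N, which is the full 8 mm. Now straight up, then back towards the robot (tool +x).

Emit:
jog_arm([
  [[0, 0, -0.5, 0, 0, 0, 0], [0, 0, -2, 0, 0, 0, 0], [1, 0, -5, 0, 0, 0, 0], [5, 0, -9, 0, 0, 0, 0], [10, 0, -11, 0, 0, 0, 0]],
])

```text
clock: 8.57
eef_pos: [406.2, -23.4, 190.9]
tcp_rot: [-3.141, 0.003, -3.089]
contact_force: [0.0, 0.3, 0.3]
opening: 0.002
```

Emit:
jog_arm([
  [[3, 4, -2, 0, 0, 0, 0], [5, 8, -4, 0, 0, 0, 0], [5, 12, -4, 0, 0, 0, 0], [5, 12, -4, 0, 0, 0, 0], [5, 12, -4, 0, 0, 0, 0]],
])

```text
clock: 9.2
eef_pos: [349.5, 93.7, 228.9]
tcp_rot: [-3.141, -0.0, -3.088]
contact_force: [0.3, -0.8, -1.2]
opening: -0.004
```

```bash
python3 -c "
from h import *
for n in('top','side'): cv2.imwrite(f'pics/{n}2.png',r.grab_frame(n)[:,:,::-1])
s=r.sense();print(s['contact_force'],abs(s['qvel']).max())"
```

```text
[ 0.24600224  0.38389702 -0.62329873] 0.00602710308038757
```

View pics/side2.png

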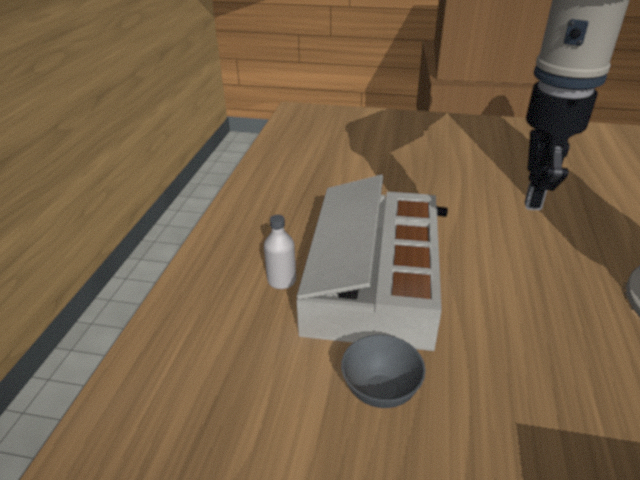

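View pics/top2.png

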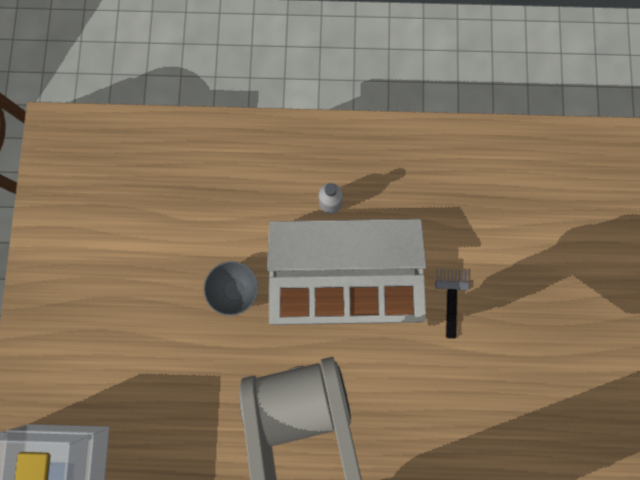

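The lid stands ajar, with its front edge from (304,297) to (382,178) in the side view. The bowl (231,288), bottle (330,197) and comb (452,300) are unmoved, and the arm is clear.

```bash
python3 -c "
from rig import r
print(r.sign_off())"
```

```text
the job is handed in; nothing more can be done
None
```

The catch is found and pressed fully in. The lid popped ajar by itself, the arm moved clear, and the job was handed in at about 9.3 s.

- **Locating the panels:** I found them in both camera views by colour and by casting rays. They came out 87 to 88 mm high, which fits the stated 88 mm. Panel spacing was about 74 mm and box yaw about 0.05 rad. The two views disagreed by 2 mm for three panels and by 5 mm for the one at the -y end, which I did not need to press.
- **Feeling the panels, from the +y end:** The first and second were solid, with 24 N and 23 N at z = 88.0. The third (y = -37 mm) gave way at about 2 N or less.
- **Pressing the catch:** I pressed the third panel to its hard stop at z = 79.9, where the force was 19 N. That is about 8 mm of travel.
- **Last checks:** The final pictures show the lid ajar. By eye, the bowl, comb and bottle are at the same pixels as before. With the arm clear, the contact force was under 1 N. I did not measure the lid angle numerically, and no check failed.

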